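Pack the delivery case, seat its lid and lock it with the turnbuttons

TASK

Pack the truffle order for delivery: stand every small card truffle box from the bench flat and right way up in the wooden case, then set the loose lid on the case so that it sits fully home and level, and lock it by turning both brass turnbuttons in over the lid. The turnbuttons may be in the way at first and must then be swung aside. Leave the other things on the bench where they are.

Things in the scene. Friction and masses are not known exactly. Their poses are not given: they have to be found in the camera images.
- delivery_case: wooden delivery case, open on top, heavy, it does not move. Outside 220 mm (its x) by 236 mm (its y), rim 68 mm high; inside 204 by 220 mm, walls 8 mm, floor 8 mm thick. Origin at the centre of its underside, z up. A cleat with a turnbutton juts 38 mm out from the middle of its -x and of its +x side
- case_lid: loose wooden lid: panel 216 (its x) by 232 mm (its y), 8 mm thick; battens 8 mm deep beneath fit inside the rim with 4 mm play all round. Origin: centre of the battens' underside. Handle: a bar along x over the middle, 116 mm long, 18 mm wide, 30 to 48 mm above the origin, air under its middle 70 mm. About 350 g. Seated, its origin is 60 mm above the case's; fits either way round
- truffle_box_1: small closed card box of truffles, 67 mm (across its x) by 93 mm (along its y) by 46 mm high, its sides lean in a little towards the foot (widest at the top rim); about 150 g; origin at the centre of its underside, z up. May be absent
- truffle_box_2: small closed card box of truffles, 65 mm (across its x) by 93 mm (along its y) by 43 mm high, its sides lean in a little towards the foot (widest at the top rim); about 150 g; origin at the centre of its underside, z up. May be absent
- truffle_box_3: small closed card box of truffles, 65 mm (across its x) by 93 mm (along its y) by 43 mm high, its sides lean in a little towards the foot (widest at the top rim); about 150 g; origin at the centre of its underside, z up. May be absent
- truffle_box_4: small closed card box of truffles, 67 mm (across its x) by 93 mm (along its y) by 46 mm high, its sides lean in a little towards the foot (widest at the top rim); about 150 g; origin at the centre of its underside, z up. May be absent
- button_a (a joint): brass turnbutton amid the case's -x side, on a vertical pivot 132 mm from the case's middle. 0 rad: its arm points straight in over the lid (locked); grows counter-clockwise seen from above; stops at -0.12 and 2.0; past about 1.4 the arm is clear of the lid. Stays where it is left (friction 0.05 N m)
- button_b (a joint): brass turnbutton amid the case's +x side, on a vertical pivot 132 mm from the case's middle. 0 rad: its arm points straight in over the lid (locked); grows counter-clockwise seen from above; stops at -0.12 and 2.0; past about 1.4 the arm is clear of the lid. Stays where it is left (friction 0.05 N m)
- button_a_grip (a point): point on the pivot axis of button_a, at mid-height of its thumb fin, 95 mm above the case's underside. Fin: 10 mm thick, 20 mm high, from 13 mm behind the pivot to 33 mm before it along the arm. Under it lies the flat bar, 18 mm wide, 7 mm thick, reaching 50 mm from the pivot, its tail 14 mm. x axis: along the arm
- button_b_grip (a point): point on the pivot axis of button_b, at mid-height of its thumb fin, 95 mm above the case's underside. Fin: 10 mm thick, 20 mm high, from 13 mm behind the pivot to 33 mm before it along the arm. Under it lies the flat bar, 18 mm wide, 7 mm thick, reaching 50 mm from the pivot, its tail 14 mm. x axis: along the arm
- pastille_tin: round pastille tin, 70 mm across, 36 mm high; bystander; origin under its middle
- parcel_tape: roll of parcel tape lying flat, 94 mm across, 48 mm high; bystander; origin under its middle
- ribbon_roll: roll of ribbon lying flat with a loose end, 92x116x25 mm; bystander; origin under its middle
- stamp: wooden hand stamp, 25x34 mm, 59 mm high, standing among the truffle boxes; bystander; origin under its middle
- pen: black pen, 145 mm long, 9 mm thick, near the bench's front edge; bystander; origin under its middle

How it is judged:
By the outcome, as a careful person would: the job done as asked, in the order asked, and still so for the second after the job is handed in, with the robot touching nothing.
Of truffle_box_1, truffle_box_2, truffle_box_3, truffle_box_4 only 2 to 4 are there at a start; the rules pass over those that are not, and their reading is None.
At some moment in a run one of truffle_box_1, truffle_box_2, truffle_box_3, truffle_box_4, case_lid may be knocked a few centimetres aside while the robot is not near it.
Once in a run the grip may slacken for a moment while it holds something.
It also fails if it takes over 210 s, if anything falls off the work surface, if the arm or the gripper's body presses on something with over 40 N, if the wrist force passes 120 N, or if a joint passes its speed limit or range.

ROBOT

A 6-joint arm with a two-finger parallel gripper is mounted at the origin on a cart in front of the work surface, level with it; the furniture and walls round the work are solid. World frame = base frame: x ahead of the robot, y to its left, z up, the work surface at z = 0. Lengths are in mm, angles in rad, forces in N, time in s.
With the tool pointing down it reaches from about 350 to 875 mm from the base axis. Payload 4.2 kg.
Tool frame: the origin (TCP) lies midway between the tips of the shut fingers; the grasp point (between the pads) lies 19 mm behind it; z points along the fingers, y is the line along which they close (so a half turn about z gives the same grasp; the last joint's range is limited). The gripper opens to 85 mm and grips with 20 to 120 N. Pads are 22 mm wide; open, the fingers measure 114 mm over their backs; the gripper's body (76 mm by 85 mm) begins 54 mm behind the grasp point. The pads swing forward as they close: fully open they stand 13 mm farther back than shut.
Start: joints at [1.412, 0.385, 0.008, 0, -1.194, -0.259], TCP at [253.561, 571.232, 231.312] pointing down, gripper open.
Joint ranges: [-3.14, 3.14], [-1.21, 2.06], [-1.07, 1.41], [-3.16, 2.05], [-2.99, -0.16], [-3.1, 3.1]. Speed limits (rad/s): [2.79, 2.79, 3.14, 3.14, 3.14, 3.14].

INTERFACE

Orientations are given as a unit quaternion [x, y, z, w].
In Python, from bench import read_state, get_image, job_done gives the robot as it stands.
- The arm moves only by the shell command python3 -m jog 'ROWS'. ROWS is JSON, a list of rows, each a list of 3 entries, a list of its own where there are three numbers: the shift along the world's x, y, z scaled (see below), then the turn, a rotation vector about the world's x, y, z scaled (see below), then the gripper's target within -1 to 1 (shut at 1, half-way at 0, fully open at -1). In form: [[[x, y, z], [wx, wy, wz], claw], ...]. A call has 1 to 20 rows; each row is the pose to reach, as a shift and turn from the pose commanded when the call began; what a row does not reach only later rows make up. The controller multiplies each number of a shift by 10 cm and each number of a turn by 120 degrees. A row lasts 1/10 s, in which the tool goes at most 50 mm and 8.59 degrees, less where a joint would pass 70% of its speed; a pose out of reach is approached as far as the arm can. A call with a number of a shift or a turn outside -1 to 1 is refused whole. A call with a gripper value outside its range is refused whole. The fingers move at their own pace and stop on an object; the grip force is fixed at half the most. Time passes only in rows, so rows that repeat a pose let the fingers close. It gives the time, the measured TCP pose, the force, the opening and the grip force at its end, in the units of the state.
- read_state(): the state, without advancing time (a new reading comes with each control period).
- get_image(name): name is "side" or "top"; returns a dict with "frame" (420x560x3 uint8, red, green, blue), "range_z" (420x560 float32, mm along the optical axis (not along the pixel's ray), 0 where there is no reading), "fx", "fy", "cx", "cy" (pixels), "R" (3x3) and "t" (3): a world point X has camera coordinates R X + t. Camera axes: x right, y down, z forward; pixel columns grow to the right and rows downward; lengths in mm; the calibration is good to about 2 mm. A picture is of the moment at which its call begins.
- job_done(): hands the job in; it is judged then, once.
The state is a dict: "clock": time; "joints": joint angles; "joint_vel": joint speeds; "joint_efforts": joint torques, N m; "position": TCP position; "ee_rot": TCP orientation; "contact_force": force on the tool from outside, world axes, zero at the start; "wrist_torque": the same for the moment, N m; "gripper_width": finger opening in mm; "grasp_force": force on a finger pad.
Only numpy, scipy, OpenCV 4.12 (cv2) and the standard library are available. Lean on these libraries where they do the work, as an engineer would, in place of code of your own. Each camera call takes 0.05 s, during which the arm holds its last target. There are 200 camera calls.

## Working session

There is one attempt and no reset: what is moved stays moved. The work goes in short steps, Python scripts to look and compute and a shell command to move; the robot and the scene stay as the last step left them, time stands still between calls to the robot, and variables do not carry over. Pictures are saved under pics/ and viewed, at most 14 in all, crops included, and the job is handed in when it is done.

```bash
ls; mkdir -p pics; cat > h.py <<'E'
import numpy as np, cv2
from bench import read_state, get_image, job_done
def grab(name, out=None):
    d=get_image(name)
    if out: cv2.imwrite('pics/'+out, cv2.cvtColor(d['frame'],cv2.COLOR_RGB2BGR))
    np.savez('/tmp/'+name+'.npz',**d)
    return d
def pts(d):
    z=d['range_z'].astype(float); v,u=np.mgrid[:z.shape[0],:z.shape[1]]
    c=np.stack([(u-d['cx'])/d['fx']*z,(v-d['cy'])/d['fy']*z,z],-1)
    X=(c-np.array(d['t']))@np.array(d['R']); X[z==0]=np.nan
    return X
E
python3 - <<'E'
from h import *
for n in('top','side'):
    d=grab(n,n+'0.png'); print(n,d['fx'],d['cx'],d['cy'],(-np.array(d['R']).T@d['t']).round(),np.array(d['R']).round(2).tolist())
print(read_state())
E
```

```text
pics
top 463.52209145990685 282.1094444118567 211.1063507068254 [ 366.  -72. 1486.] [[0.02, -1.0, -0.0], [-1.0, -0.02, -0.09], [0.09, 0.01, -1.0]]
side 436.48121977835655 273.73749077089616 207.82604094404564 [  330. -1172.   735.] [[0.99, -0.14, 0.02], [-0.05, -0.5, -0.86], [0.13, 0.85, -0.51]]
{'clock': 0.1, 'joints': array([ 1.41156871e+00,  3.85475979e-01,  6.72365604e-03, -4.25088461e-04,
       -1.19399993e+00, -2.58558836e-01]), 'joint_vel': array([ 0.00155516, -0.00117108,  0.00310577,  0.00124213,  0.00193523,
       -0.00187604]), 'joint_efforts': array([ 5.26293425e-04, -3.93318272e+01,  1.88930404e+01,  4.19804335e+00,
       -2.58259141e-03,  3.99735498e-06]), 'position': array([253.38250634, 570.7454641 , 230.31946908]), 'ee_rot': array([ 9.78244286e-01, -2.07453904e-01, -1.48762455e-04,  9.86566095e-04]), 'contact_force': array([-0.30842416,  0.61986004, -0.23036322]), 'wrist_torque': array([ 0.00397423, -0.02074011,  0.00439111]), 'grasp_force': 0.0, 'gripper_width': 85.14363473923214}
```

View pics/top0.png

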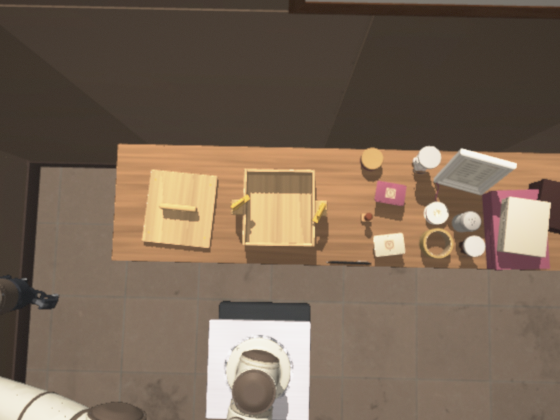

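View pics/side0.png

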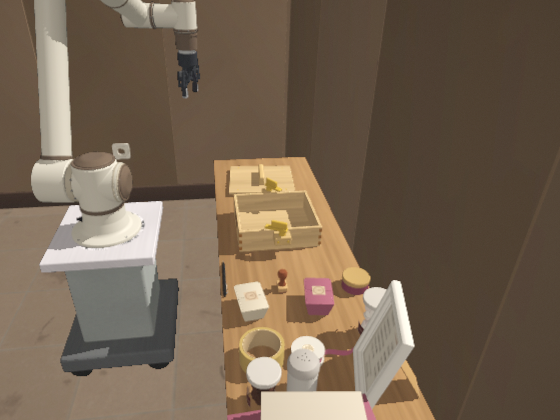

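The top view shows the lid at about (180,208), the case at (280,208) with yellow buttons at (240,203) and (320,211). There's a maroon box at (390,193) and a cream box at (390,244), with the stamp at (367,217) between them. I'll measure and zoom in.

```bash
python3 - <<'E'
from h import *
d=dict(np.load('/tmp/top.npz')); X=pts(d)
def s(n,r): # row slice
    u0,v0,u1,v1=r; print(n,np.nanpercentile(X[v0:v1,u0:u1].reshape(-1,3),[2,50,98],axis=0).round().tolist())
s('table',(330,225,355,255));s('maroon',(384,186,396,198));s('cream',(382,240,396,249));s('stamp',(363,212,372,222));s('lid',(160,220,200,235));s('case floor',(262,190,300,230));s('tin',(367,154,377,164));s('bigmaroon',(495,200,545,265))
f=cv2.cvtColor(d['frame'],cv2.COLOR_RGB2BGR)
a=cv2.resize(f[140:275,100:560],None,fx=1.74,fy=1.74)
b=cv2.resize(f[160:255,225:405],None,fx=3.6,fy=3.6,interpolation=cv2.INTER_CUBIC); b=np.pad(b,((0,0),(0,800-b.shape[1]),(0,0)))
a=np.pad(a,((0,0),(0,max(0,800-a.shape[1])),(0,0)))[:, :800]
cv2.imwrite('pics/z0.png',np.vstack([a,b]))
# heights map of boxes via components
Z=X[...,2]
m=((Z>36)&(Z<56)).astype(np.uint8); n,l,st,c=cv2.connectedComponentsWithStats(m)
for i in range(1,n):
    if st[i,4]>80:
        p=X[l==i]; r=cv2.minAreaRect(p[:,:2].astype(np.float32)); print(st[i].tolist(),np.round(r[0]),np.round(r[1]),round(r[2],1),'z',np.median(p[:,2]).round(1),d['frame'][l==i].mean(0).round())
E
```

```text
table [[367.0, -296.0, -7.0], [413.0, -258.0, -0.0], [459.0, -219.0, 6.0]]
maroon [[548.0, -416.0, 40.0], [565.0, -398.0, 46.0], [583.0, -381.0, 52.0]]
cream [[389.0, -417.0, 38.0], [401.0, -396.0, 43.0], [414.0, -376.0, 48.0]]
stamp [[473.0, -347.0, -4.0], [486.0, -330.0, 47.0], [504.0, -321.0, 61.0]]
lid [[418.0, 200.0, 9.0], [440.0, 261.0, 16.0], [463.0, 322.0, 22.0]]
case floor [[443.0, -117.0, 1.0], [504.0, -58.0, 8.0], [566.0, -0.0, 15.0]]
tin [[656.0, -359.0, 30.0], [671.0, -344.0, 36.0], [686.0, -328.0, 42.0]]
bigmaroon [[352.0, -841.0, 67.0], [444.0, -767.0, 120.0], [537.0, -715.0, 127.0]]
[0, 137, 91, 4, 131] [710. 693.] [  4. 289.] 0.1 z 45.3 [63. 54. 45.]
[109, 139, 84, 4, 119] [712. 358.] [  4. 267.] 0.1 z 46.1 [70. 59. 50.]
[194, 141, 92, 4, 131] [711.  77.] [  3. 290.] 0.0 z 46.1 [74. 63. 53.]
[344, 144, 84, 4, 133] [ 711. -384.] [  4. 261.] 0.2 z 46.4 [70. 60. 50.]
[464, 147, 73, 3, 119] [ 711. -746.] [  4. 233.] 0.3 z 45.3 [68. 57. 48.]
[369, 149, 15, 18, 81] [ 675. -361.] [56. 37.] 25.1 z 38.0 [224. 182. 120.]
[448, 175, 40, 17, 144] [ 602. -644.] [130.  17.] 69.6 z 46.1 [136. 128. 116.]
[375, 181, 32, 25, 621] [ 560. -402.] [94. 66.] 81.9 z 45.6 [192. 123. 128.]
[487, 193, 8, 77, 182] [ 450. -711.] [237.   7.] 2.8 z 44.3 [90. 57. 63.]
[160, 204, 37, 9, 215] [500. 261.] [116.  19.] 85.2 z 46.6 [215. 185. 127.]
[423, 229, 31, 30, 283] [ 407. -548.] [91. 91.] 44.5 z 46.6 [197. 163. 109.]
[374, 233, 32, 24, 611] [ 399. -399.] [65. 94.] 7.1 z 42.3 [233. 219. 189.]
```

View pics/z0.png

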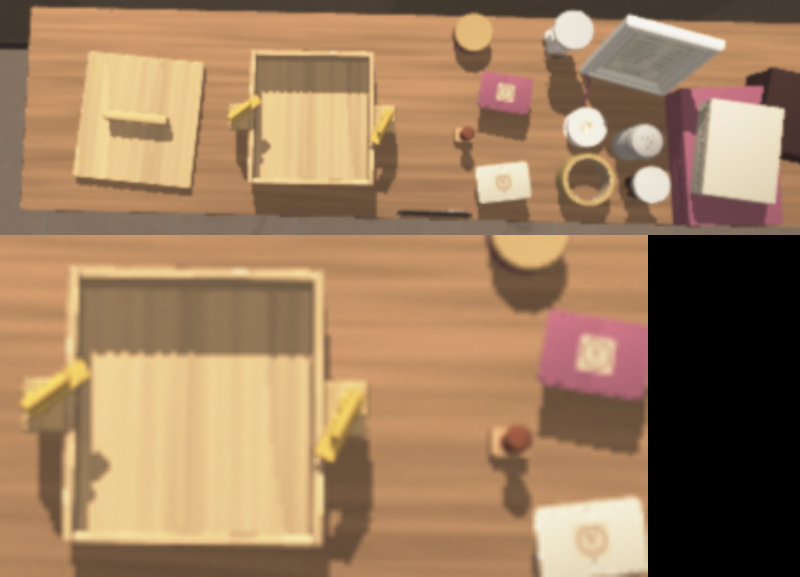

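```bash
cat >> h.py <<'E'
def meas(d,zlo,zhi,box,show=True):
    "min-area rect of points with z in range within world box x0,x1,y0,y1"
    X=pts(d); Z=X[...,2]; x0,x1,y0,y1=box
    m=(Z>zlo)&(Z<zhi)&(X[...,0]>x0)&(X[...,0]<x1)&(X[...,1]>y0)&(X[...,1]<y1)
    p=X[m]; 
    if len(p)<5: print('none',len(p)); return p
    r=cv2.minAreaRect(p[:,:2].astype(np.float32)); print(len(p),np.round(r[0],1),np.round(r[1],1),round(r[2],1),'medz',np.median(p[:,2]).round(1))
    return p
def tool():
    from scipy.spatial.transform import Rotation as Ro
    s=read_state(); R=Ro.from_quat(s['ee_rot']).as_matrix()
    print('clk',round(s['clock'],2),'pos',s['position'].round(1),'ydir deg',np.degrees(np.arctan2(R[1,1],R[0,1])).round(1),'z',R[:,2].round(3),'w',round(s['gripper_width'],1),'F',s['contact_force'].round(1),'gf',round(s['grasp_force'],1),'q',s['joints'].round(2))
E
python3 - <<'E'
from h import *
tool()
d=dict(np.load('/tmp/top.npz'))
print('case');meas(d,60,74,(350,680,-170,55))
print('case+');p=meas(d,60,74,(350,680,-160,45))
for b in ((380,660,20,120),(380,660,-240,-150)):
    print('btn'); p=meas(d,82,120,b); print(p[np.argsort(p[:,0])].round().tolist()[::3] if len(p) else '')
    print(np.sort(p[:,2]).round())
    # yellow colour cast on z=105
    X=pts(d); hsv=cv2.cvtColor(d['frame'],cv2.COLOR_RGB2HSV); m=(hsv[...,1]>150)&(hsv[...,2]>120)&(hsv[...,0]>18)&(hsv[...,0]<35)
    w=m&(X[...,1]>b[2])&(X[...,1]<b[3])&(X[...,0]>b[0])&(X[...,0]<b[1]); v,u=np.nonzero(w); print('yellow',len(v))
    if len(v):
        q=np.c_[u,v].astype(np.float32); r=cv2.minAreaRect(q); print(r)
        c=np.array(d['R']).T; o=-c@d['t']
        for uv in cv2.boxPoints(r):
            ray=c@np.array([(uv[0]-d['cx'])/d['fx'],(uv[1]-d['cy'])/d['fy'],1]); print((o+ray*(100-o[2])/ray[2]).round(1))
print('lid');meas(d,10,22,(350,680,120,420)); meas(d,38,55,(400,600,160,360))
E
```

```text
clk 0.1 pos [253.4 570.7 230.3] ydir deg -113.9 z [-0.001 -0.002 -1.   ] w 85.1 F [-0.3  0.6 -0.2] gf 0.0 q [ 1.41  0.39  0.01 -0.   -1.19 -0.26]
case
745 [505.9 -56.7] [236.8 223.4] 0.1 medz 67.5
case+
461 [506.  -57.7] [236.6 204.8] 0.1 medz 67.4
btn
118 [515.6  63.6] [20.6 62.4] 38.8 medz 91.6
[[492.0, 81.0, 92.0], [495.0, 81.0, 93.0], [496.0, 76.0, 83.0], [497.0, 83.0, 103.0], [498.0, 76.0, 87.0], [500.0, 83.0, 105.0], [500.0, 74.0, 101.0], [502.0, 70.0, 88.0], [503.0, 87.0, 102.0], [503.0, 81.0, 98.0], [505.0, 64.0, 84.0], [506.0, 71.0, 105.0], [506.0, 69.0, 102.0], [508.0, 61.0, 87.0], [509.0, 74.0, 105.0], [509.0, 68.0, 105.0], [511.0, 82.0, 86.0], [511.0, 74.0, 111.0], [512.0, 65.0, 106.0], [512.0, 63.0, 101.0], [514.0, 58.0, 84.0], [515.0, 68.0, 106.0], [515.0, 60.0, 103.0], [517.0, 52.0, 87.0], [518.0, 57.0, 106.0], [519.0, 54.0, 102.0], [521.0, 43.0, 84.0], [521.0, 60.0, 105.0], [523.0, 68.0, 87.0], [524.0, 37.0, 87.0], [524.0, 60.0, 106.0], [527.0, 49.0, 86.0], [527.0, 34.0, 87.0], [529.0, 52.0, 89.0], [530.0, 40.0, 86.0], [530.0, 37.0, 86.0], [533.0, 43.0, 88.0], [533.0,
[... 2040 characters left out ...]
86.  86.
  87.  87.  87.  87.  87.  87.  88.  88.  88.  88.  88.  88.  88.  88.
  88.  89.  89.  89.  89.  89.  89.  89.  89.  89.  90.  91.  91.  91.
  93.  96.  99. 101. 101. 101. 101. 102. 102. 102. 103. 103. 103. 103.
 103. 103. 103. 103. 103. 103. 103. 104. 104. 104. 104. 104. 104. 104.
 104. 104. 104. 104. 105. 105. 105. 105. 105. 106. 106. 106. 106. 106.
 106. 107. 107. 109. 109. 109. 109.]
yellow 21
((318.8000183105469, 213.4000244140625), (2.683281421661377, 17.8885440826416), 26.56505012512207)
[ 464.  -159.3  100. ]
[ 512.8 -182.5  100. ]
[ 509.3 -189.7  100. ]
[ 460.6 -166.5  100. ]
lid
4375 [505.6 274.9] [243.7 241.3] 85.4 medz 15.9
212 [499.8 261.4] [116.   18.4] 85.3 medz 46.7
```

```bash
for i in 1 2 3 4; do :; done
python3 -m jog '[[[0.5,-1,0],[0,0,-0.05],0],[[0.5,-1,0],[0,0,-0.05],0],[[0.5,-1,0],[0,0,-0.05],0]]'
python3 -m jog '[[[0.5,-1,0],[0,0,-0.05],0],[[0.5,-1,0],[0,0,-0.05],0],[[0.5,-1,0],[0,0,-0.05],0]]'
python3 -m jog '[[[0.5,-1,0],[0,0,-0.05],0],[[0.5,-1,0],[0,0,-0.05],0],[[0.5,-1,0],[0,0,-0.05],0]]'
python3 -m jog '[[[0.5,-1,0],[0,0,-0.05],0],[[0.5,-1,0],[0,0,-0.05],0],[[0.5,-1,0],[0,0,-0.05],0]]'
python3 -m jog '[[[0.52,-0.95,-0.9],[0,0,-0.03],0],[[0.52,-0.95,-0.9],[0,0,-0.03],0],[[0.52,-0.95,-0.9],[0,0,-0.03],0],[[0.52,-0.95,-0.9],[0,0,-0.03],0],[[0.52,-0.95,-0.9],[0,0,-0.03],0]]'
python3 - <<'E'
from h import *
tool(); d=grab('top'); meas(d,82,115,(380,660,20,120))
f=cv2.cvtColor(d['frame'],cv2.COLOR_RGB2BGR)
e=cv2.cvtColor(grab('side')['frame'],cv2.COLOR_RGB2BGR)
a=cv2.resize(f[150:260,210:340],(400,338),interpolation=cv2.INTER_CUBIC);b=cv2.resize(e[140:250,210:340],(400,338),interpolation=cv2.INTER_CUBIC)
cv2.imwrite('pics/b1.png',np.hstack([a,b]))
E
```

```text
clock: 0.4
position: [304.4, 467.2, 231.0]
ee_rot: [0.966, -0.26, -0.0, 0.001]
contact_force: [0.4, -0.8, 0.8]
gripper_width: 44.1
grasp_force: 0.0
clock: 0.7
position: [354.2, 367.6, 231.1]
ee_rot: [0.951, -0.31, -0.0, 0.001]
contact_force: [-0.2, 0.8, -0.4]
gripper_width: 42.7
grasp_force: 0.0
clock: 1.0
position: [404.2, 268.2, 231.1]
ee_rot: [0.933, -0.359, -0.0, 0.001]
contact_force: [-0.2, -0.4, -0.6]
gripper_width: 42.6
grasp_force: 0.0
clock: 1.3
position: [454.6, 168.8, 231.1]
ee_rot: [0.913, -0.408, -0.0, 0.0]
contact_force: [0.6, 0.3, -0.3]
gripper_width: 42.7
grasp_force: 0.0
clock: 1.8
position: [505.8, 76.4, 140.6]
ee_rot: [0.9, -0.435, -0.0, 0.001]
contact_force: [-0.6, 0.5, -0.4]
gripper_width: 42.7
grasp_force: 0.0
clk 1.8 pos [505.8  76.4 140.6] ydir deg -141.6 z [-0.001 -0.001 -1.   ] w 42.7 F [-0.6  0.5 -0.4] gf 0.0 q [ 0.47  0.28 -0.39  0.   -0.89  0.2 ]
35 [525.9  49.4] [16.9 27.5] 40.1 medz 85.4
```

View pics/b1.png

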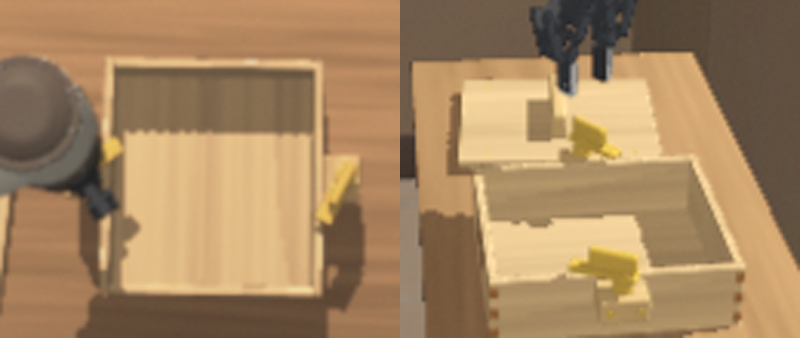

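The gripper is straddling the left fin: the top crop shows it at (60,130), and the yellow arm tip pokes out at (112,150). I'll descend, grip and turn it by +63°.

```bash

python3 -m jog '[[[0,0,-0.52],[0,0,0],0],[[0,0,-0.52],[0,0,0],0],[[0,0,-0.52],[0,0,0],0],[[0,0,-0.52],[0,0,0],1],[[0,0,-0.52],[0,0,0],1],[[0,0,-0.52],[0,0,0],1],[[0,0,-0.52],[0,0,0],1],[[0,0,-0.52],[0,0,0],1]]'
python3 -m jog '[[[0,0,0],[0,0,0.1],1],[[0,0,0],[0,0,0.2],1],[[0,0,0],[0,0,0.3],1],[[0,0,0],[0,0,0.4],1],[[0,0,0],[0,0,0.45],1],[[0,0,0],[0,0,0.5],1],[[0,0,0],[0,0,0.54],1],[[0,0,0],[0,0,0.54],1],[[0,0,0],[0,0,0.54],1],[[0,0,0],[0,0,0.54],1]]'
python3 -m jog '[[[0,0,0],[0,0,0],0],[[0,0,0],[0,0,0],0],[[0,0,0],[0,0,0],0],[[0,0,0.6],[0,0,0],0],[[0,0,0.6],[0,0,0],0],[[0,0,0.6],[0,0,0],0]]'
python3 -m jog '[[[0,-0.8,0],[0,0,-0.1],0],[[0,-0.8,0],[0,0,-0.1],0],[[0,-0.8,0],[0,0,-0.1],0]]'
python3 -m jog '[[[0,-0.9,0],[0,0,-0.1],0],[[0,-0.9,0],[0,0,-0.1],0],[[0,-0.9,0],[0,0,-0.1],0]]'
python3 -m jog '[[[0.01,-0.92,0],[0,0,-0.11],0],[[0.01,-0.92,0],[0,0,-0.11],0],[[0.01,-0.92,0],[0,0,-0.11],0]]'
python3 - <<'E'
from h import *
tool(); d=grab('top'); meas(d,82,115,(380,660,20,120))
E
```

```text
clock: 2.7
position: [507.2, 77.3, 91.5]
ee_rot: [0.901, -0.434, 0.002, -0.002]
contact_force: [-2.3, 3.0, 5.6]
gripper_width: 8.1
grasp_force: 62.5
clock: 3.7
position: [508.1, 79.7, 91.5]
ee_rot: [0.993, 0.116, 0.004, -0.002]
contact_force: [-2.7, 11.6, 5.1]
gripper_width: 7.8
grasp_force: 62.3
clock: 4.3
position: [506.8, 76.4, 151.5]
ee_rot: [0.993, 0.115, 0.002, -0.001]
contact_force: [0.9, -0.7, 0.1]
gripper_width: 42.4
grasp_force: 0.0
clock: 4.6
position: [503.8, -6.7, 147.7]
ee_rot: [1.0, 0.008, -0.002, 0.0]
contact_force: [0.1, 0.6, -0.1]
gripper_width: 42.8
grasp_force: 0.0
clock: 4.9
position: [504.4, -96.7, 147.8]
ee_rot: [0.995, -0.096, -0.001, 0.0]
contact_force: [-0.5, 0.3, -0.4]
gripper_width: 42.7
grasp_force: 0.0
clock: 5.2
position: [506.0, -188.5, 148.0]
ee_rot: [0.978, -0.21, -0.001, 0.0]
contact_force: [-0.5, 0.6, -0.1]
gripper_width: 42.8
grasp_force: 0.0
clk 5.2 pos [ 506.  -188.5  148. ] ydir deg -114.2 z [-0.002 -0.    -1.   ] w 42.8 F [-0.5  0.6 -0.1] gf 0.0 q [-0.06  0.32 -0.32  0.   -0.93  1.2 ]
117 [522.   82.6] [64.1 19.8] 12.1 medz 89.6
```

```bash

python3 -m jog '[[[0,0.01,-0.56],[0,0,0],0],[[0,0.01,-0.56],[0,0,0],0],[[0,0.01,-0.56],[0,0,0],0],[[0,0.01,-0.56],[0,0,0],1],[[0,0.01,-0.56],[0,0,0],1],[[0,0.01,-0.56],[0,0,0],1],[[0,0.01,-0.56],[0,0,0],1],[[0,0.01,-0.56],[0,0,0],1]]'
python3 -m jog '[[[0,0,0],[0,0,0.08],1],[[0,0,0],[0,0,0.16],1],[[0,0,0],[0,0,0.24],1],[[0,0,0],[0,0,0.32],1],[[0,0,0],[0,0,0.32],1],[[0,0,0],[0,0,0.32],1]]'
python3 -m jog '[[[0,0,0],[0,0,0],0],[[0,0,0],[0,0,0],0],[[0,0,0],[0,0,0],0],[[0,0,0.7],[0,0,0],0],[[0,0,0.7],[0,0,0],0],[[0,0,0.7],[0,0,0],0]]'
python3 -m jog '[[[0.2,-0.9,0.2],[0,0,0.2],-1],[[0.2,-0.9,0.2],[0,0,0.2],-1],[[0.2,-0.9,0.2],[0,0,0.2],-1],[[0.2,-0.9,0.2],[0,0,0.2],-1]]'
python3 - <<'E'
from h import *
tool(); d=grab('top'); meas(d,82,115,(380,660,-240,-145)); meas(d,38,52,(500,620,-480,-340)); meas(d,38,52,(340,460,-480,-340))
E
```

```text
clock: 6.05
position: [507.8, -184.9, 95.2]
ee_rot: [0.978, -0.207, 0.002, -0.0]
contact_force: [-1.3, 0.1, 6.5]
gripper_width: 7.7
grasp_force: 61.9
clock: 6.65
position: [507.8, -184.6, 95.2]
ee_rot: [0.992, 0.127, 0.002, 0.0]
contact_force: [-0.9, 2.2, 6.6]
gripper_width: 7.9
grasp_force: 61.9
clock: 7.25
position: [508.7, -185.2, 166.8]
ee_rot: [0.992, 0.126, 0.004, 0.001]
contact_force: [-0.1, 0.7, -0.1]
gripper_width: 42.9
grasp_force: 0.0
clock: 7.65
position: [525.9, -275.7, 181.8]
ee_rot: [0.945, 0.328, -0.001, -0.001]
contact_force: [0.2, 0.9, -0.1]
gripper_width: 85.5
grasp_force: 0.0
clk 7.65 pos [ 525.9 -275.7  181.8] ydir deg -51.7 z [-0.002  0.001 -1.   ] w 85.5 F [ 0.2  0.9 -0.1] gf 0.0 q [-0.21  0.37 -0.14 -0.   -1.06  2.45]
117 [ 488.  -189.3] [62.5 20. ] 12.9 medz 90.2
213 [ 543.9 -429.2] [45.4 84. ] 44.2 medz 44.9
579 [ 399.1 -399.1] [64.4 94.1] 7.4 medz 42.7
```

```bash

python3 -m jog '[[[-0.3,0.2,0],[0,0,-0.57],-1],[[-0.3,0.2,0],[0,0,-0.57],-1],[[-0.3,0.2,0],[0,0,-0.57],-1],[[-0.3,0.2,0],[0,0,-0.57],-1],[[-0.3,0.2,0],[0,0,-0.57],-1],[[-0.3,0.2,0],[0,0,-0.57],-1],[[-0.3,0.2,0],[0,0,-0.57],-1],[[-0.3,0.2,0],[0,0,-0.57],-1],[[-0.3,0.2,0],[0,0,-0.57],-1]]'
python3 -m jog '[[[0,0,0],[0,0,-0.57],-1],[[0,0,0],[0,0,-0.57],-1],[[0,0,0],[0,0,-0.57],-1],[[0,0,0],[0,0,-0.57],-1],[[0,0,0],[0,0,-0.57],-1],[[0,0,0],[0,0,-0.57],-1],[[0,0,0],[0,0,-0.57],-1],[[0,0,0],[0,0,-0.57],-1],[[0,0,0],[0,0,-0.57],-1]]'
python3 - <<'E'
from h import *
tool(); d=grab('top'); p=meas(d,38,52,(500,620,-480,-340)); print(p.mean(0)); p=meas(d,38,52,(340,460,-480,-340)); print(p.mean(0))
E
```

```text
clock: 8.6
position: [496.0, -253.7, 182.6]
ee_rot: [0.966, -0.259, -0.001, -0.0]
contact_force: [0.2, 0.5, 0.3]
gripper_width: 85.3
grasp_force: 0.0
clock: 9.5
position: [496.2, -254.1, 182.9]
ee_rot: [-0.655, 0.756, 0.0, -0.0]
contact_force: [0.2, -0.4, -0.1]
gripper_width: 85.3
grasp_force: 0.0
clk 9.5 pos [ 496.2 -254.1  182.9] ydir deg 171.8 z [-0.001  0.    -1.   ] w 85.3 F [ 0.2 -0.4 -0.1] gf 0.0 q [-0.18  0.31 -0.23 -0.   -1.03  0.04]
264 [ 557.3 -427.7] [45.2 68.6] 86.8 medz 45.0
[ 556.91624164 -427.64491953   45.07981829]
559 [ 399.  -398.7] [64.5 93.5] 7.4 medz 42.7
[ 398.79316982 -398.31068829   42.87655773]
```

```bash

python3 -m jog '[[[0.32,-0.74,0],[0,0,0],-1],[[0.32,-0.74,0],[0,0,0],-1],[[0.32,-0.74,0],[0,0,0],-1]]'
python3 -m jog '[[[0.32,-0.74,-0.8],[0,0,0],-1],[[0.32,-0.74,-0.8],[0,0,0],-1],[[0.32,-0.74,-0.8],[0,0,0],-1],[[0.32,-0.74,-0.8],[0,0,0],-1]]'
python3 - <<'E'
from h import *
tool(); e=grab('side'); f=cv2.cvtColor(e['frame'],cv2.COLOR_RGB2BGR)
a=f[200:330,220:400]
d=grab('top'); b=cv2.cvtColor(d['frame'],cv2.COLOR_RGB2BGR)[150:280,330:510]
cv2.imwrite('pics/m1.png',cv2.resize(np.hstack([a,b]),(800,289),interpolation=cv2.INTER_CUBIC))
E
```

```text
clock: 9.85
position: [529.5, -331.2, 182.3]
ee_rot: [-0.654, 0.756, -0.0, -0.0]
contact_force: [0.0, 1.2, 0.5]
gripper_width: 85.3
grasp_force: 0.0
clock: 10.25
position: [559.2, -402.6, 100.1]
ee_rot: [-0.654, 0.756, 0.003, -0.001]
contact_force: [0.0, 1.0, 0.2]
gripper_width: 85.6
grasp_force: 0.0
clk 10.25 pos [ 559.2 -402.6  100.1] ydir deg 171.7 z [-0.005  0.003 -1.   ] w 85.6 F [0.  1.  0.2] gf 0.0 q [-0.39  0.6   0.02 -0.   -1.    0.25]
```

View pics/m1.png

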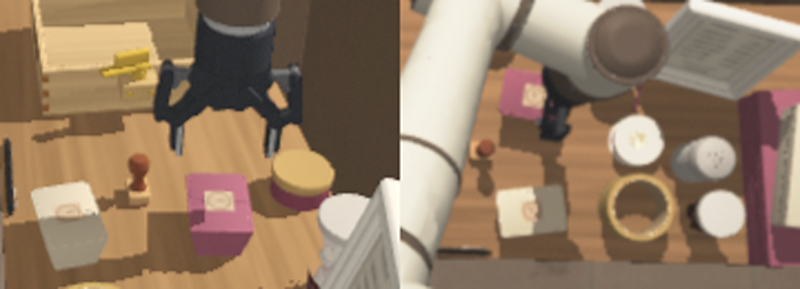

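The side view shows the open fingers at (177,150) and (272,150), straddling the maroon box at (218,215). The stamp and tin are clear, so I'll descend and grip.

```bash

python3 -m jog '[[[0.01,0,-0.5],[0,0,0],-1],[[0.01,0,-0.8],[0,0,0],-1],[[0.01,0,-0.96],[0,0,0],-1],[[0.01,0,-0.96],[0,0,0],-1],[[0.01,0,-0.96],[0,0,0],1],[[0.01,0,-0.96],[0,0,0],1],[[0.01,0,-0.96],[0,0,0],1],[[0.01,0,-0.96],[0,0,0],1]]'
python3 -m jog '[[[0,0,0.3],[0,0,0],1],[[0,0,0.6],[0,0,0],1],[[0,0,1],[0,0,0],1],[[0,0,1],[0,0,0],1]]'
python3 -c "
from h import *
tool(); d=grab('side'); X=pts(d)"

```

```text
clock: 11.15
position: [563.6, -403.6, 10.8]
ee_rot: [-0.654, 0.756, -0.003, 0.001]
contact_force: [0.1, 1.7, 6.7]
gripper_width: 64.2
grasp_force: 66.4
clock: 11.55
position: [565.3, -405.1, 115.6]
ee_rot: [-0.654, 0.756, -0.007, 0.002]
contact_force: [0.3, -0.0, -0.7]
gripper_width: 64.5
grasp_force: 66.7
clk 11.55 pos [ 565.3 -405.1  115.6] ydir deg 171.7 z [ 0.013 -0.008 -1.   ] w 64.5 F [ 0.3 -0.  -0.7] gf 66.7 q [-0.39  0.58  0.04  0.   -1.01  0.24]
```

```bash

python3 -m jog '[[[0,0.8,0.4],[0,0,0.069],1],[[0,0.8,0.4],[0,0,0.069],1],[[0,0.8,0.4],[0,0,0.069],1],[[0,0.8,0.4],[0,0,0.069],1]]'
python3 -m jog '[[[0,0.9,0],[0,0,0],1],[[0,0.9,0],[0,0,0],1],[[0,0.9,0],[0,0,0],1]]'
python3 -m jog '[[[0,0.9,0],[0,0,0],1],[[0,0.9,0],[0,0,0],1],[[0,0.9,0],[0,0,0],1]]'
python3 -m jog '[[[-0.1,0.88,0],[0,0,0],1],[[-0.1,0.88,0],[0,0,0],1],[[-0.1,0.88,0],[0,0,0],1],[[-0.1,0.88,0],[0,0,0],1]]'
python3 - <<'E'
from h import *
tool(); e=grab('side'); f=cv2.cvtColor(e['frame'],cv2.COLOR_RGB2BGR)
a=f[140:270,200:380]
d=grab('top'); b=cv2.cvtColor(d['frame'],cv2.COLOR_RGB2BGR)[140:270,200:380]
cv2.imwrite('pics/m2.png',cv2.resize(np.hstack([a,b]),(800,289),interpolation=cv2.INTER_CUBIC))
E
```

```text
clock: 12.0
position: [561.6, -321.8, 147.5]
ee_rot: [0.707, -0.707, 0.0, -0.0]
contact_force: [-0.3, -1.1, -1.8]
gripper_width: 64.7
grasp_force: 66.8
clock: 12.3
position: [560.7, -229.9, 146.0]
ee_rot: [0.708, -0.707, -0.002, 0.0]
contact_force: [-0.4, 0.2, -0.9]
gripper_width: 64.7
grasp_force: 66.7
clock: 12.6
position: [561.2, -140.3, 146.3]
ee_rot: [0.708, -0.706, -0.001, 0.0]
contact_force: [1.2, 0.4, -0.0]
gripper_width: 64.7
grasp_force: 66.7
clock: 13.0
position: [551.5, -55.2, 146.6]
ee_rot: [-0.707, 0.707, 0.0, -0.001]
contact_force: [-0.2, -0.1, -1.6]
gripper_width: 64.8
grasp_force: 66.7
clk 13.0 pos [551.5 -55.2 146.6] ydir deg 180.0 z [-0.001 -0.    -1.   ] w 64.8 F [-0.2 -0.1 -1.6] gf 66.7 q [ 0.19  0.34 -0.29  0.   -0.94 -0.19]
```

View pics/m2.png

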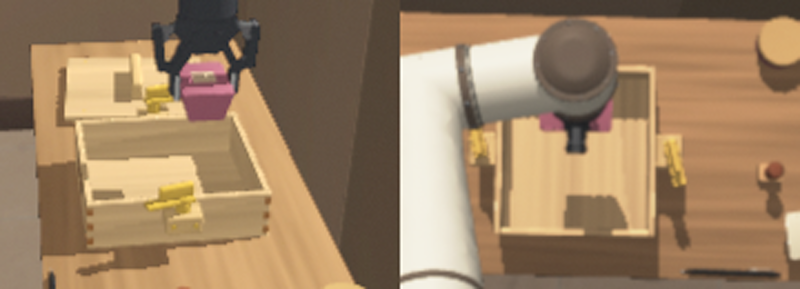

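The box hangs level at (205,85) in the side view, over the back half of the case. Lowering it.

```bash

python3 -m jog '[[[0.03,0,-0.4],[0,0,0],1],[[0.03,0,-0.8],[0,0,0],1],[[0.03,0,-0.8],[0,0,0],1],[[0.03,0,-0.8],[0,0,0],1]]'
python3 -m jog '[[[0,0,-0.2],[0,0,0],1],[[0,0,-0.4],[0,0,0],1],[[0,0,-0.46],[0,0,0],1],[[0,0,-0.46],[0,0,0],1]]'
python3 -m jog '[[[0,0,0],[0,0,0],-0.74],[[0,0,0],[0,0,0],-0.74],[[0,0,0],[0,0,0],-0.74],[[0,0,0.4],[0,0,0],-0.74],[[0,0,0.8],[0,0,0],-0.74],[[0,0,1],[0,0,0],-0.74],[[0,0,1],[0,0,0],-0.74]]'
python3 -m jog '[[[0,-1,0.3],[0,0,0],-1],[[0,-1,0.3],[0,0,0],-1],[[0,-1,0.3],[0,0,0],-1],[[0,-1,0.3],[0,0,0],-1]]'
python3 - <<'E'
from h import *
tool(); e=grab('side');d=grab('top'); p=meas(d,40,62,(403,609,-150,40)); meas(e,40,62,(403,609,-150,40)); meas(d,38,52,(340,460,-480,-340))
E
```

```text
clock: 13.5
position: [554.8, -56.1, 67.3]
ee_rot: [-0.706, 0.708, 0.0, -0.001]
contact_force: [0.5, 0.1, -1.4]
gripper_width: 64.5
grasp_force: 67.1
clock: 13.9
position: [555.4, -55.1, 22.4]
ee_rot: [-0.707, 0.707, -0.001, 0.0]
contact_force: [-0.2, 0.5, -1.0]
gripper_width: 64.6
grasp_force: 67.1
clock: 14.6
position: [557.1, -54.5, 125.7]
ee_rot: [-0.707, 0.707, -0.003, 0.003]
contact_force: [-0.1, -0.2, -0.0]
gripper_width: 74.0
grasp_force: 0.0
clock: 15.0
position: [554.0, -155.9, 150.8]
ee_rot: [-0.706, 0.708, 0.0, -0.0]
contact_force: [-0.5, 0.5, -0.0]
gripper_width: 85.4
grasp_force: 0.0
clk 15.0 pos [ 554.  -155.9  150.8] ydir deg 179.8 z [-0.001  0.    -1.   ] w 85.4 F [-0.5  0.5 -0. ] gf 0.0 q [ 0.01  0.37 -0.23 -0.   -0.97 -0.01]
376 [545.3 -59.4] [46.8 81.2] 0.1 medz 53.2
394 [554.2 -54.1] [67.3 97. ] 1.2 medz 52.9
557 [ 399.1 -398.4] [64.4 93.3] 7.0 medz 42.5
```

```bash

python3 -m jog '[[[-0.52,-0.81,0],[0,0,0.06],-1],[[-0.52,-0.81,0],[0,0,0.06],-1],[[-0.52,-0.81,0],[0,0,0.06],-1]]'
python3 -m jog '[[[-0.52,-0.81,0],[0,0,0],-1],[[-0.52,-0.81,0],[0,0,0],-1],[[-0.52,-0.81,0],[0,0,0],-1]]'
python3 -m jog '[[[-0.52,-0.81,-0.4],[0,0,0],-1],[[-0.52,-0.81,-0.4],[0,0,0],-1],[[-0.52,-0.81,-0.4],[0,0,0],-1],[[-0.52,-0.81,-0.4],[0,0,0],-1],[[-0.52,-0.81,-0.4],[0,0,0],-1]]'
python3 - <<'E'
from h import *
tool(); e=grab('side'); f=cv2.cvtColor(e['frame'],cv2.COLOR_RGB2BGR)
a=f[200:340,180:360]
d=grab('top'); b=cv2.cvtColor(d['frame'],cv2.COLOR_RGB2BGR)[150:290,300:480]
cv2.imwrite('pics/c1.png',cv2.resize(np.hstack([a,b]),(800,311),interpolation=cv2.INTER_CUBIC)); meas(e,36,50,(340,460,-480,-330))
E
```

```text
clock: 15.4
position: [499.5, -237.1, 150.3]
ee_rot: [0.749, -0.663, -0.002, 0.001]
contact_force: [1.1, 0.9, 1.0]
gripper_width: 85.7
grasp_force: 0.0
clock: 15.7
position: [448.3, -318.2, 150.5]
ee_rot: [0.749, -0.663, -0.001, 0.0]
contact_force: [0.7, -0.1, -0.2]
gripper_width: 85.3
grasp_force: 0.0
clock: 16.2
position: [399.9, -396.8, 111.5]
ee_rot: [0.75, -0.661, 0.0, -0.0]
contact_force: [1.2, -0.1, 1.2]
gripper_width: 85.4
grasp_force: 0.0
clk 16.2 pos [ 399.9 -396.8  111.5] ydir deg -172.7 z [ 0. -0. -1.] w 85.4 F [ 1.2 -0.1  1.2] gf 0.0 q [-0.49  0.4  -0.31  0.   -0.87  0.62]
783 [ 398.5 -398.6] [64.8 95.4] 7.1 medz 41.9
```

View pics/c1.png

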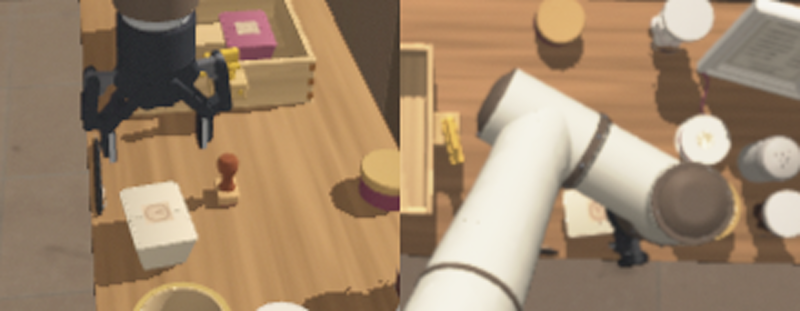

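The side view shows the fingers at (110,140) and (205,130), straddling the cream box at (157,225). The maroon box lies flat in the case. Descending.

```bash

python3 -m jog '[[[-0.01,-0.02,-0.5],[0,0,0],-1],[[-0.01,-0.02,-0.8],[0,0,0],-1],[[-0.01,-0.02,-1],[0,0,0],-1],[[-0.01,-0.02,-1],[0,0,0],-1]]'
python3 -m jog '[[[0,0,-0.03],[0,0,0],1],[[0,0,-0.03],[0,0,0],1],[[0,0,-0.03],[0,0,0],1],[[0,0,-0.03],[0,0,0],1],[[0,0,-0.03],[0,0,0],1]]'
python3 -m jog '[[[0,0,0.3],[0,0,0],1],[[0,0,0.6],[0,0,0],1],[[0,0,1],[0,0,0],1],[[0,0,1],[0,0,0],1]]'
python3 -m jog '[[[0.04,0,0.4],[0,0,-0.061],1],[[0.04,0,0.4],[0,0,-0.061],1],[[0.04,0,0.4],[0,0,-0.061],1]]'
python3 -c "
from h import *
tool()"
```

```text
clock: 16.7
position: [396.8, -397.8, 9.0]
ee_rot: [0.75, -0.661, -0.003, 0.0]
contact_force: [0.2, 0.5, 0.2]
gripper_width: 85.5
grasp_force: 0.0
clock: 17.2
position: [399.0, -400.2, 10.0]
ee_rot: [0.75, -0.661, 0.002, -0.0]
contact_force: [1.6, 3.3, 7.1]
gripper_width: 62.5
grasp_force: 66.0
clock: 17.6
position: [400.3, -402.0, 114.0]
ee_rot: [0.75, -0.661, 0.006, -0.001]
contact_force: [0.4, -1.0, -1.0]
gripper_width: 62.8
grasp_force: 66.5
clock: 17.9
position: [401.4, -399.5, 148.2]
ee_rot: [-0.706, 0.708, -0.0, 0.0]
contact_force: [0.2, 0.2, -2.4]
gripper_width: 62.6
grasp_force: 66.8
clk 17.9 pos [ 401.4 -399.5  148.2] ydir deg 179.8 z [ 0.001  0.    -1.   ] w 62.6 F [ 0.2  0.2 -2.4] gf 66.8 q [-0.5   0.36 -0.26 -0.   -0.96  0.5 ]
```

```bash

python3 -m jog '[[[0.14,0.86,0],[0,0,0],1],[[0.14,0.86,0],[0,0,0],1],[[0.14,0.86,0],[0,0,0],1]]'
python3 -m jog '[[[0.14,0.86,0],[0,0,0],1],[[0.14,0.86,0],[0,0,0],1],[[0.14,0.86,0],[0,0,0],1]]'
python3 -m jog '[[[0.14,0.86,0],[0,0,0],1],[[0.14,0.86,0],[0,0,0],1],[[0.14,0.86,0],[0,0,0],1]]'
python3 -m jog '[[[0.14,0.85,0],[0,0,0],1],[[0.14,0.85,0],[0,0,0],1],[[0.14,0.85,0],[0,0,0],1],[[0.14,0.85,0],[0,0,0],1]]'
python3 - <<'E'
from h import *
tool(); e=grab('side'); f=cv2.cvtColor(e['frame'],cv2.COLOR_RGB2BGR)
a=f[140:270,200:380]
cv2.imwrite('pics/c2.png',cv2.resize(a,(540,390),interpolation=cv2.INTER_CUBIC)); meas(e,40,62,(510,609,-150,40))
E
```

```text
clock: 18.2
position: [414.0, -310.1, 146.3]
ee_rot: [0.707, -0.707, -0.003, 0.0]
contact_force: [0.1, -0.0, -1.3]
gripper_width: 62.6
grasp_force: 66.8
clock: 18.5
position: [428.6, -224.9, 146.8]
ee_rot: [0.708, -0.707, -0.002, 0.001]
contact_force: [0.3, -0.7, -2.0]
gripper_width: 62.7
grasp_force: 66.8
clock: 18.8
position: [443.3, -139.6, 147.2]
ee_rot: [0.708, -0.707, -0.001, 0.001]
contact_force: [-0.7, -0.2, -1.6]
gripper_width: 62.3
grasp_force: 66.8
clock: 19.2
position: [457.0, -57.1, 147.3]
ee_rot: [-0.706, 0.708, 0.001, -0.001]
contact_force: [0.5, -0.9, -1.5]
gripper_width: 62.8
grasp_force: 66.8
clk 19.2 pos [457.  -57.1 147.3] ydir deg 179.9 z [-0.002 -0.    -1.   ] w 62.8 F [ 0.5 -0.9 -1.5] gf 66.8 q [ 0.23  0.19 -0.5  -0.   -0.88 -0.23]
398 [554.1 -54.8] [101.2  66.4] 89.8 medz 52.8
```

View pics/c2.png

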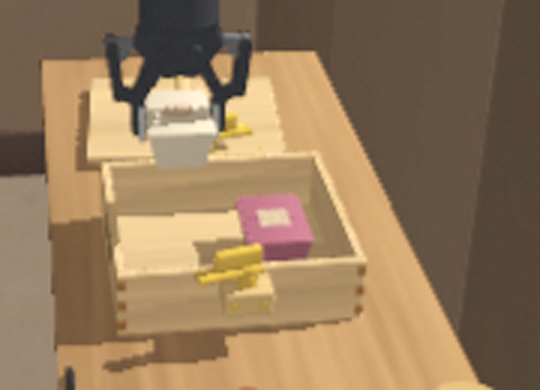

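The cream box hangs level at (180,130) over the front half, with the maroon box flat at (272,220). Lowering it.

```bash

python3 -m jog '[[[0,0,-0.4],[0,0,0],1],[[0,0,-0.8],[0,0,0],1],[[0,0,-0.8],[0,0,0],1],[[0,0,-0.8],[0,0,0],1]]'
python3 -m jog '[[[0,0,-0.2],[0,0,0],1],[[0,0,-0.4],[0,0,0],1],[[0,0,-0.47],[0,0,0],1],[[0,0,-0.47],[0,0,0],1]]'
python3 -m jog '[[[0,0,0],[0,0,0],-0.74],[[0,0,0],[0,0,0],-0.74],[[0,0,0],[0,0,0],-0.74],[[0,0,0.4],[0,0,0],-0.74],[[0,0,0.8],[0,0,0],-0.74],[[0,0,1],[0,0,0],-0.74],[[0,0,1],[0,0,0],-0.74]]'
python3 -m jog '[[[-0.3,1,0.5],[0,0,-0.04],0],[[-0.3,1,0.5],[0,0,-0.04],0],[[-0.3,1,0.5],[0,0,-0.04],0],[[-0.3,1,0.5],[0,0,-0.04],0]]'
python3 - <<'E'
from h import *
tool(); e=grab('side');d=grab('top'); meas(e,40,62,(510,609,-150,40)); meas(e,40,62,(403,500,-150,40)); meas(d,38,55,(400,600,160,360)); meas(e,38,55,(400,600,160,360))
E
```

```text
clock: 19.65
position: [457.5, -58.0, 68.3]
ee_rot: [-0.706, 0.709, 0.0, -0.001]
contact_force: [-0.0, -0.2, -0.8]
gripper_width: 62.1
grasp_force: 67.0
clock: 20.05
position: [458.3, -57.0, 22.1]
ee_rot: [-0.706, 0.708, -0.0, 0.0]
contact_force: [-0.4, -0.8, -1.0]
gripper_width: 62.4
grasp_force: 67.0
clock: 20.75
position: [460.0, -56.3, 125.2]
ee_rot: [-0.706, 0.708, -0.003, 0.004]
contact_force: [1.2, 1.0, 0.0]
gripper_width: 74.3
grasp_force: 0.0
clock: 21.15
position: [427.5, 44.9, 172.2]
ee_rot: [-0.677, 0.736, -0.0, 0.001]
contact_force: [0.3, -0.4, -0.4]
gripper_width: 43.0
grasp_force: 0.0
clk 21.15 pos [427.5  44.9 172.2] ydir deg 175.2 z [ 0.002  0.001 -1.   ] w 43.0 F [ 0.3 -0.4 -0.4] gf 0.0 q [ 0.49  0.11 -0.53 -0.   -0.93 -0.57]
395 [554.1 -53.9] [99.2 66.6] 88.4 medz 53.0
389 [457.6 -56.8] [65.  96.3] 0.3 medz 50.0
209 [499.8 261.5] [113.7  17.9] 85.8 medz 46.8
77 [499.6 258.7] [113.5  17.7] 86.1 medz 46.9
```

Both boxes are flat in the case, with tops at 53 and 50 mm. The lid hasn't moved, so on to its handle.

```bash

python3 -m jog '[[[0.36,1,0],[0,0,0],0],[[0.36,1,0],[0,0,0],0],[[0.36,1,0],[0,0,0],0]]'
python3 -m jog '[[[0.37,1,0],[0,0,0],0],[[0.37,1,0],[0,0,0],0],[[0.37,1,0],[0,0,0],0]]'
python3 -m jog '[[[0,0.16,-0.9],[0,0,0],0],[[0,0.16,-0.9],[0,0,0],0],[[0,0.16,-0.9],[0,0,0],0],[[0,0.16,-0.9],[0,0,0],0]]'
python3 - <<'E'
from h import *
tool(); e=grab('side'); f=cv2.cvtColor(e['frame'],cv2.COLOR_RGB2BGR)
a=f[120:220,190:330]
cv2.imwrite('pics/l1.png',cv2.resize(a,(560,400),interpolation=cv2.INTER_CUBIC))
E
```

```text
clock: 21.55
position: [465.8, 145.8, 170.2]
ee_rot: [-0.676, 0.737, -0.0, -0.0]
contact_force: [0.2, -0.6, 0.4]
gripper_width: 42.7
grasp_force: 0.0
clock: 21.85
position: [502.6, 245.9, 169.5]
ee_rot: [-0.676, 0.737, -0.0, -0.0]
contact_force: [-0.0, -0.2, 0.1]
gripper_width: 42.7
grasp_force: 0.0
clock: 22.25
position: [500.7, 257.8, 80.8]
ee_rot: [-0.676, 0.737, -0.0, -0.001]
contact_force: [0.9, -0.1, 0.4]
gripper_width: 42.7
grasp_force: 0.0
clk 22.25 pos [500.7 257.8  80.8] ydir deg 175.0 z [-0.002 -0.003 -1.   ] w 42.7 F [ 0.9 -0.1  0.4] gf 0.0 q [ 0.76  0.44 -0.34  0.   -0.8  -0.85]
```

View pics/l1.png

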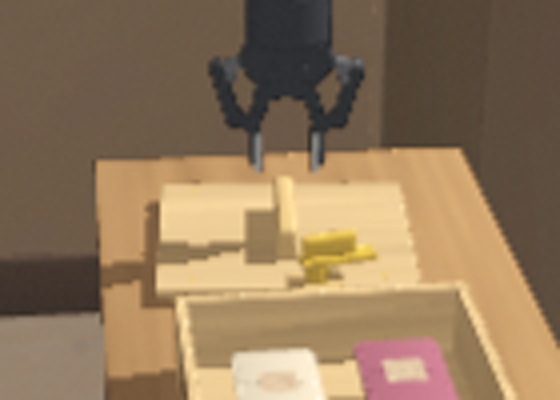

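The fingers at (257,155) and (317,155) straddle the handle bar at (285,200). Gripping and lifting.

```bash

python3 -m jog '[[[-0.01,0.02,-0.3],[0,0,0],0],[[-0.01,0.02,-0.59],[0,0,0],0],[[-0.01,0.02,-0.59],[0,0,0],0],[[-0.01,0.02,-0.59],[0,0,0],1],[[-0.01,0.02,-0.59],[0,0,0],1],[[-0.01,0.02,-0.59],[0,0,0],1],[[-0.01,0.02,-0.59],[0,0,0],1],[[-0.01,0.02,-0.59],[0,0,0],1]]'
python3 -m jog '[[[0,0,0.2],[0,0,0],1],[[0,0,0.4],[0,0,0],1],[[0,0,0.8],[0,0,0],1],[[0,0,1],[0,0,0],1],[[0,0,1],[0,0,0],1]]'
python3 -m jog '[[[0,0,0.4],[0,0,0.038],1],[[0,0,0.4],[0,0,0.038],1],[[0,0,0.4],[0,0,0.038],1],[[0,0,0.4],[0,0,0.038],1]]'
python3 - <<'E'
from h import *
tool(); d=grab('top'); e=grab('side')
for k in (d,e):
    meas(k,62,73,(350,680,-172,58)); 
    X=pts(k);
    for n,z0,z1,b in (('outer',62,73,(370,640,-168.5,54)),):
        p=X[(X[...,2]>z0)&(X[...,2]<z1)&(X[...,0]>b[0])&(X[...,0]<b[1])&(X[...,1]>b[2])&(X[...,1]<b[3])]
        print([np.median(p[s,i]).round(1) for s,i in ((p[:,0]<410,0),(p[:,0]>600,0),((p[:,1]<-150)&(p[:,0]>420)&(p[:,0]<590),1),((p[:,1]>35)&(p[:,0]>420)&(p[:,0]<590),1))])
print('lid bar');meas(d,180,205,(400,600,160,360)); meas(e,160,200,(380,620,130,390))
E
```

```text
clock: 23.1
position: [501.1, 262.2, 25.2]
ee_rot: [-0.676, 0.737, -0.0, 0.002]
contact_force: [0.4, -0.6, 7.3]
gripper_width: 17.0
grasp_force: 61.6
clock: 23.6
position: [501.2, 262.7, 126.2]
ee_rot: [-0.676, 0.737, -0.0, 0.004]
contact_force: [0.4, -0.4, -3.1]
gripper_width: 17.0
grasp_force: 60.2
clock: 24.0
position: [498.2, 260.3, 160.0]
ee_rot: [-0.704, 0.71, 0.001, -0.002]
contact_force: [0.1, 0.5, -4.4]
gripper_width: 16.9
grasp_force: 60.2
clk 24.0 pos [498.2 260.3 160. ] ydir deg 179.5 z [-0.004 -0.002 -1.   ] w 16.9 F [ 0.1  0.5 -4.4] gf 60.2 q [ 0.77  0.34 -0.25 -0.   -0.98 -0.78]
772 [505.8 -57.2] [236.2 228.9] 0.3 medz 67.6
[np.float64(392.1), np.float64(618.4), np.float64(-160.1), np.float64(50.9)]
586 [505.1 -57.3] [236.1 228.8] 0.2 medz 66.8
[np.float64(392.1), np.float64(617.3), np.float64(-162.5), np.float64(48.4)]
lid bar
95 [489.1 229. ] [46.6 36.1] 80.1 medz 183.4
167 [496.3 253.7] [ 40.6 107.9] 15.3 medz 180.7
```

```bash

python3 -m jog '[[[0,-0.79,0],[0,0,0.004],1],[[0,-0.79,0],[0,0,0.004],1],[[0,-0.79,0],[0,0,0.004],1]]'
python3 -m jog '[[[0,-0.79,0],[0,0,0],1],[[0,-0.79,0],[0,0,0],1],[[0,-0.79,0],[0,0,0],1]]'
python3 -m jog '[[[0,-0.79,0],[0,0,0],1],[[0,-0.79,0],[0,0,0],1],[[0,-0.79,0],[0,0,0],1]]'
python3 -m jog '[[[0.06,-0.79,0],[0,0,0],1],[[0.06,-0.79,0],[0,0,0],1],[[0.06,-0.79,0],[0,0,0],1],[[0.06,-0.79,0],[0,0,0],1]]'
python3 - <<'E'
from h import *
tool(); d=grab('top'); e=grab('side')
X=pts(e); Z=X[...,2]
# lid panel top plane from side view: expect z~ TCP-25+16
p=X[(Z>138)&(Z<166)&(abs(X[...,0]-505)<140)&(abs(X[...,1]+57)<140)]; print(len(p),np.median(p[:,2]))
A=np.c_[p[:,:2]-[505,-56],np.ones(len(p))]; s=np.linalg.lstsq(A,p[:,2],rcond=None)[0]; r=p[abs(p[:,2]-A@s)<6]; print('plane',s)
rr=cv2.minAreaRect(r[:,:2].astype(np.float32)); print(rr)
f=cv2.cvtColor(e['frame'],cv2.COLOR_RGB2BGR); b=cv2.cvtColor(d['frame'],cv2.COLOR_RGB2BGR)
cv2.imwrite('pics/l2.png',cv2.resize(np.hstack([f[130:270,200:360],b[140:280,200:360]]),(800,350),interpolation=cv2.INTER_CUBIC))
E
```

```text
clock: 24.4
position: [498.0, 178.6, 160.8]
ee_rot: [-0.706, 0.708, 0.001, -0.002]
contact_force: [1.1, -0.4, -3.7]
gripper_width: 16.5
grasp_force: 60.2
clock: 24.7
position: [498.3, 100.4, 161.2]
ee_rot: [-0.706, 0.708, 0.001, -0.002]
contact_force: [-0.1, 0.0, -3.8]
gripper_width: 16.8
grasp_force: 60.2
clock: 25.0
position: [498.9, 22.1, 161.4]
ee_rot: [-0.706, 0.708, 0.0, -0.001]
contact_force: [-0.5, 1.0, -2.8]
gripper_width: 16.7
grasp_force: 60.2
clock: 25.4
position: [505.8, -54.5, 161.7]
ee_rot: [0.707, -0.707, -0.0, 0.0]
contact_force: [-0.1, 0.2, -4.1]
gripper_width: 16.9
grasp_force: 60.2
clk 25.4 pos [505.8 -54.5 161.7] ydir deg -180.0 z [-0.001  0.    -1.   ] w 16.9 F [-0.1  0.2 -4.1] gf 60.2 q [ 0.21  0.25 -0.37 -0.   -0.94 -0.21]
2662 152.22478529938707
plane [-1.57307765e-03  5.92840756e-03  1.52155226e+02]
((504.6495056152344, -55.17460632324219), (232.39329528808594, 220.5258026123047), 0.2686537504196167)
```

View pics/l2.png

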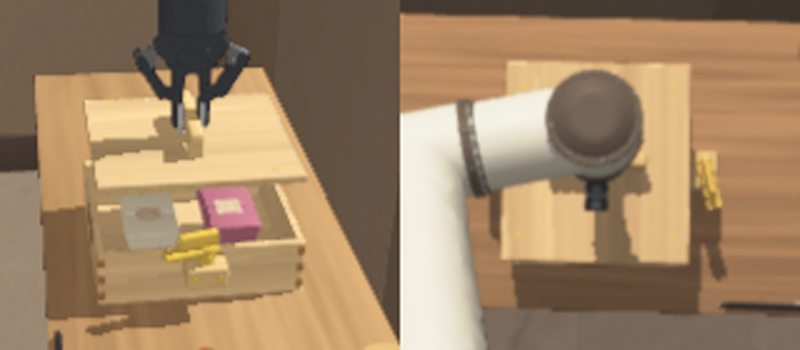

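The lid hangs level over the case, and the yellow arms are clear. In the side camera it is centred to within 2 mm, so I'll lower it with a −1.5 mm y trim.

```bash

python3 -m jog '[[[0,-0.015,-0.3],[0,0,0],1],[[0,-0.015,-0.5],[0,0,0],1],[[0,-0.015,-0.6],[0,0,0],1],[[0,-0.015,-0.6],[0,0,0],1],[[0,-0.015,-0.65],[0,0,0],1],[[0,-0.015,-0.7],[0,0,0],1],[[0,-0.015,-0.7],[0,0,0],1]]'
python3 -m jog '[[[0,0,-0.03],[0,0,0],1],[[0,0,-0.06],[0,0,0],1],[[0,0,-0.08],[0,0,0],1],[[0,0,-0.08],[0,0,0],1]]'
python3 - <<'E'
from h import *
tool(); e=grab('side')
X=pts(e); Z=X[...,2]
p=X[(Z>66)&(Z<88)&(abs(X[...,0]-505)<100)&(abs(X[...,1]+57)<105)]; print(len(p),np.median(p[:,2]))
A=np.c_[p[:,:2]-[505,-56],np.ones(len(p))]; print('plane',np.linalg.lstsq(A,p[:,2],rcond=None)[0])
E
```

```text
clock: 26.2
position: [505.5, -56.1, 92.2]
ee_rot: [0.707, -0.707, -0.0, 0.0]
contact_force: [-0.5, 0.3, -2.7]
gripper_width: 16.7
grasp_force: 60.1
clock: 26.6
position: [505.6, -56.3, 85.2]
ee_rot: [0.708, -0.707, 0.0, -0.0]
contact_force: [-3.1, 0.5, 3.4]
gripper_width: 17.1
grasp_force: 61.2
clk 26.6 pos [505.6 -56.3  85.2] ydir deg -179.9 z [ 0. -0. -1.] w 17.1 F [-3.1  0.5  3.4] gf 61.2 q [ 0.21  0.35 -0.47  0.   -0.75 -0.21]
2053 75.6289296814262
plane [-9.40048426e-04  2.89484407e-03  7.57135996e+01]
```

Lid seated: the top is at 75.6 mm, level, and the force has reversed. Releasing it and going to the left button.

```bash

python3 -m jog '[[[0,0,0],[0,0,0],0],[[0,0,0],[0,0,0],0],[[0,0,0],[0,0,0],0],[[0,0,0.4],[0,0,0],0],[[0,0,0.7],[0,0,0],0],[[0,0,0.7],[0,0,0],0]]'
python3 -m jog '[[[0,0.66,0],[0,0,0.43],0],[[0,0.66,0],[0,0,0.43],0],[[0,0.66,0],[0,0,0.43],0],[[0,0.66,0],[0,0,0.43],0],[[0,0.66,0],[0,0,0.43],0],[[0,0.66,0],[0,0,0.43],0],[[0,0.66,0],[0,0,0.43],0]]'
python3 -m jog '[[[0,0.66,0],[0,0,0.42],0],[[0,0.66,0],[0,0,0.42],0],[[0,0.66,0],[0,0,0.42],0],[[0,0.66,0],[0,0,0.42],0],[[0,0.66,0],[0,0,0.42],0],[[0,0.66,0],[0,0,0.42],0],[[0,0.66,0],[0,0,0.42],0]]'
python3 - <<'E'
from h import *
tool(); e=grab('side')
X=pts(e); Z=X[...,2]
p=X[(Z>66)&(Z<88)&(abs(X[...,0]-505)<100)&(abs(X[...,1]+57)<105)]; print(len(p),np.median(p[:,2]))
A=np.c_[p[:,:2]-[505,-56],np.ones(len(p))]; print('plane',np.linalg.lstsq(A,p[:,2],rcond=None)[0])
meas(e,82,115,(400,620,63,120))
E
```

```text
clock: 27.25
position: [508.8, -56.0, 158.7]
ee_rot: [0.708, -0.706, 0.003, -0.004]
contact_force: [1.0, 0.7, 0.2]
gripper_width: 43.0
grasp_force: 0.0
clock: 27.95
position: [505.3, 9.7, 153.7]
ee_rot: [0.945, -0.328, -0.0, 0.0]
contact_force: [-0.5, -0.1, -0.7]
gripper_width: 42.9
grasp_force: 0.0
clock: 28.65
position: [505.4, 75.7, 153.9]
ee_rot: [0.995, 0.103, -0.0, 0.0]
contact_force: [0.7, 0.4, -0.4]
gripper_width: 42.7
grasp_force: 0.0
clk 28.65 pos [505.4  75.7 153.9] ydir deg -78.1 z [-0. -0. -1.] w 42.7 F [ 0.7  0.4 -0.4] gf 0.0 q [ 0.47  0.27 -0.38 -0.   -0.93  1.31]
2208 75.738335099327
plane [-5.78605457e-04  2.92983558e-03  7.57410875e+01]
126 [522.5  78.8] [62.9 21.7] 14.3 medz 91.3
```

```bash

python3 -m jog '[[[0,0,-0.4],[0,0,0],0],[[0,0,-0.61],[0,0,0],0],[[0,0,-0.61],[0,0,0],0],[[0,0,-0.61],[0,0,0],1],[[0,0,-0.61],[0,0,0],1],[[0,0,-0.61],[0,0,0],1],[[0,0,-0.61],[0,0,0],1],[[0,0,-0.61],[0,0,0],1]]'
python3 -m jog '[[[0,0,0],[0,0,-0.07],1],[[0,0,0],[0,0,-0.14],1],[[0,0,0],[0,0,-0.21],1],[[0,0,0],[0,0,-0.28],1],[[0,0,0],[0,0,-0.35],1],[[0,0,0],[0,0,-0.42],1],[[0,0,0],[0,0,-0.49],1],[[0,0,0],[0,0,-0.56],1],[[0,0,0],[0,0,-0.63],1],[[0,0,0],[0,0,-0.7],1],[[0,0,0],[0,0,-0.77],1],[[0,0,0],[0,0,-0.82],1],[[0,0,0],[0,0,-0.85],1],[[0,0,0],[0,0,-0.85],1],[[0,0,0],[0,0,-0.85],1]]'
python3 -m jog '[[[0,0,0],[0,0,0],0],[[0,0,0],[0,0,0],0],[[0,0,0],[0,0,0],0],[[0,0,0.4],[0,0,0],0],[[0,0,0.65],[0,0,0],0],[[0,0,0.65],[0,0,0],0]]'
python3 -m jog '[[[0,-0.87,0],[0,0,0.28],0],[[0,-0.87,0],[0,0,0.28],0],[[0,-0.87,0],[0,0,0.28],0],[[0,-0.87,0],[0,0,0.28],0],[[0,-0.87,0],[0,0,0.28],0]]'
python3 -m jog '[[[0,-0.87,0],[0,0,0.28],0],[[0,-0.87,0],[0,0,0.28],0],[[0,-0.87,0],[0,0,0.28],0],[[0,-0.87,0],[0,0,0.28],0],[[0,-0.87,0],[0,0,0.28],0]]'
python3 -m jog '[[[0,-0.87,0],[0,0,0.29],0],[[0,-0.87,0],[0,0,0.29],0],[[0,-0.87,0],[0,0,0.29],0],[[0,-0.87,0],[0,0,0.29],0],[[0,-0.87,0],[0,0,0.29],0]]'
python3 - <<'E'
from h import *
tool(); d=grab('top'); meas(d,82,115,(430,600,8,120)); e=grab('side'); meas(e,82,115,(400,620,-240,-120))
E
```

```text
clock: 29.5
position: [506.2, 79.1, 94.9]
ee_rot: [0.995, 0.104, 0.002, -0.003]
contact_force: [-5.3, 13.0, 1.2]
gripper_width: 8.2
grasp_force: 60.9
clock: 31.0
position: [505.6, 78.6, 95.0]
ee_rot: [-0.707, 0.707, 0.001, 0.002]
contact_force: [-5.9, 12.2, 1.8]
gripper_width: 8.0
grasp_force: 61.2
clock: 31.6
position: [508.3, 76.3, 162.5]
ee_rot: [0.707, -0.707, 0.002, -0.004]
contact_force: [0.7, 0.4, -0.5]
gripper_width: 42.6
grasp_force: 0.0
clock: 32.1
position: [505.2, -12.1, 157.8]
ee_rot: [0.881, -0.473, -0.0, 0.0]
contact_force: [1.0, 0.6, 0.6]
gripper_width: 43.0
grasp_force: 0.0
clock: 32.6
position: [505.3, -98.6, 157.9]
ee_rot: [0.98, -0.199, -0.0, 0.0]
contact_force: [-1.0, 1.4, 0.1]
gripper_width: 43.0
grasp_force: 0.0
clock: 33.1
position: [505.4, -185.4, 158.0]
ee_rot: [0.995, 0.104, -0.0, -0.0]
contact_force: [0.3, -0.1, 0.1]
gripper_width: 42.6
grasp_force: 0.0
clk 33.1 pos [ 505.4 -185.4  158. ] ydir deg -78.1 z [-0.001  0.    -1.   ] w 42.6 F [ 0.3 -0.1  0.1] gf 0.0 q [-0.05  0.31 -0.31 -0.   -0.96  1.83]
84 [504.   70.3] [41.2 19.1] 86.5 medz 101.8
177 [ 488.9 -191.8] [64.1 21. ] 10.2 medz 91.3
```

```bash

python3 -m jog '[[[0,-0.01,-0.4],[0,0,0],0],[[0,-0.01,-0.65],[0,0,0],0],[[0,-0.01,-0.65],[0,0,0],0],[[0,-0.01,-0.65],[0,0,0],1],[[0,-0.01,-0.65],[0,0,0],1],[[0,-0.01,-0.65],[0,0,0],1],[[0,-0.01,-0.65],[0,0,0],1],[[0,-0.01,-0.65],[0,0,0],1]]'
python3 -m jog '[[[0,0,0],[0,0,-0.07],1],[[0,0,0],[0,0,-0.14],1],[[0,0,0],[0,0,-0.21],1],[[0,0,0],[0,0,-0.28],1],[[0,0,0],[0,0,-0.35],1],[[0,0,0],[0,0,-0.42],1],[[0,0,0],[0,0,-0.49],1],[[0,0,0],[0,0,-0.56],1],[[0,0,0],[0,0,-0.63],1],[[0,0,0],[0,0,-0.7],1],[[0,0,0],[0,0,-0.77],1],[[0,0,0],[0,0,-0.82],1],[[0,0,0],[0,0,-0.85],1],[[0,0,0],[0,0,-0.85],1],[[0,0,0],[0,0,-0.85],1]]'
python3 -m jog '[[[0,0,0],[0,0,0],0],[[0,0,0],[0,0,0],0],[[0,0,0],[0,0,0],0],[[0,0,0.4],[0,0,0],0],[[0,0,0.65],[0,0,0],0],[[0,0,0.65],[0,0,0],0]]'
python3 -m jog '[[[0,-0.5,0.9],[0,0,0],0],[[0,-0.5,0.9],[0,0,0],0],[[0,-0.5,0.9],[0,0,0],0],[[0,-0.5,0.9],[0,0,0],0]]'
python3 -m jog '[[[0,-0.9,0.3],[0,0,0],0],[[0,-0.9,0.3],[0,0,0],0],[[0,-0.9,0.3],[0,0,0],0],[[0,-0.9,0.3],[0,0,0],0]]'
python3 - <<'E'
from h import *
tool(); d=grab('top'); e=grab('side')
for k in (d,e): meas(k,84,115,(430,600,8,120)); meas(k,84,115,(430,600,-240,-122))
X=pts(d); Z=X[...,2]
p=X[(Z>66)&(Z<82)&(abs(X[...,0]-505)<105)&(abs(X[...,1]+57)<105)]; A=np.c_[p[:,:2]-[505,-56],np.ones(len(p))]; print('plane',np.linalg.lstsq(A,p[:,2],rcond=None)[0])
f=cv2.cvtColor(e['frame'],cv2.COLOR_RGB2BGR); b=cv2.cvtColor(d['frame'],cv2.COLOR_RGB2BGR)
cv2.imwrite('pics/f.png',cv2.resize(np.hstack([f[150:350,200:400],b[140:340,220:420]]),(800,400),interpolation=cv2.INTER_CUBIC))
E
```

```text
clock: 34.0
position: [506.8, -185.0, 95.2]
ee_rot: [0.994, 0.105, 0.002, -0.0]
contact_force: [-0.7, 6.7, 3.1]
gripper_width: 8.0
grasp_force: 60.8
clock: 35.5
position: [507.3, -184.3, 95.2]
ee_rot: [0.707, -0.707, 0.001, -0.002]
contact_force: [0.5, 9.5, 2.4]
gripper_width: 8.1
grasp_force: 60.8
clock: 36.1
position: [508.2, -187.1, 162.7]
ee_rot: [0.708, -0.707, 0.004, -0.002]
contact_force: [0.3, 0.2, 0.8]
gripper_width: 42.6
grasp_force: 0.0
clock: 36.5
position: [505.6, -237.0, 249.0]
ee_rot: [-0.707, 0.707, -0.001, 0.001]
contact_force: [-0.1, -0.5, 0.0]
gripper_width: 42.4
grasp_force: 0.0
clock: 36.9
position: [504.7, -326.2, 275.9]
ee_rot: [-0.707, 0.707, 0.002, -0.0]
contact_force: [-0.1, 0.1, -0.6]
gripper_width: 42.8
grasp_force: 0.0
clk 36.9 pos [ 504.7 -326.2  275.9] ydir deg 180.0 z [-0.004  0.002 -1.   ] w 42.8 F [-0.1  0.1 -0.6] gf 0.0 q [-0.31  0.32  0.02 -0.   -1.28  0.3 ]
106 [524.9  39.9] [ 49.1 105.5] 45.8 medz 99.0
none 1
59 [503.5  58.9] [62.9 16.4] 89.6 medz 95.7
92 [ 506.1 -171.5] [63.6 20.1] 86.5 medz 95.4
plane [-1.27876194e-03  2.59142239e-03  7.57650626e+01]
```

View pics/f.png

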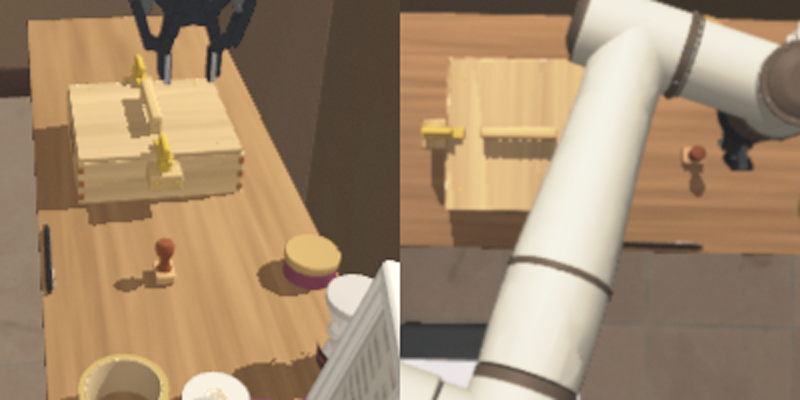

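The lid is level at 76 mm, and both brass arms point in over it: (140,70) and (165,155) in the side view, (440,133) in the top view. The bench items are where they were. Handing in.

```bash
python3 -c "
from bench import job_done; print(job_done())"
```

```text
the job is handed in; nothing more can be done
None
```

The job is handed in: both truffle boxes on the bench (only two were there) stand flat in the case, the lid is seated level, and both turnbuttons are turned in over it; no verdict was returned.

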